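# Press a snap cap home on a vial with the bench capping press

### The arm

A 6-joint arm with a two-finger parallel gripper is mounted at the origin on a cart in front of the work surface, level with it; the furniture and walls round the work are solid. World frame = base frame: x ahead of the robot, y to its left, z up, the work surface at z = 0. Lengths are in m, angles in rad, forces in N, time in s.
With the tool pointing down it reaches from about 0.35 to 0.875 m from the base axis. Payload 4.2 kg.
Tool frame: the origin (TCP) lies on the mounting face of the last link; the fingertips stand bot.nose_length ahead of it and the grasp point (between the pads) lies 164 mm ahead of it (bot.nose_length is the distance from the TCP to the fingertips, in m); z points along the fingers, y is the line along which they close (so a half turn about z gives the same grasp; the last joint's range is limited). The gripper opens to 87 mm and grips with 3 to 60 N. Pads are 19 mm wide; open, the fingers measure 117 mm over their backs; the gripper's body (75 mm by 190 mm) begins 51 mm behind the grasp point.
Start: joints at [-0.917, 0.385, 0.008, 0, -1.194, -0.259], TCP at [0.24, -0.577, 0.405] pointing down, gripper open.
Joint ranges: [-3.14, 3.14], [-1.21, 2.06], [-1.07, 1.41], [-3.16, 2.05], [-2.99, -0.16], [-3.1, 3.1]. Speed limits (rad/s): [2.79, 2.79, 3.14, 3.14, 3.14, 3.14].

### API

Orientations are given as [roll, pitch, yaw] about the fixed x, y, z axes, in that order (R = Rz(yaw) Ry(pitch) Rx(roll)).
In Python, from rig import bot, imaging, ticket gives the robot as it stands. The module is installed in compiled form; this text tells all that it offers. Calls block until the motion is done:
- bot.move_ptp(position, orientation): joint-space move of the TCP to a pose.
- bot.line_to(position, attitude=None, max_speed=0.15): straight line of the TCP; attitude=None keeps the orientation; max_speed is the mean speed in m/s.
- bot.move_j(angles): joint-space move.
- bot.open_jaws() and bot.close_gripper(newtons=None): open the fingers fully, or close them until they stop; newtons is the grip in N (None keeps the last).
- bot.wait(seconds).
- bot.solve_ik(position, orientation): joint angles nearest the present ones, or None.
- bot.read_state(): the state.
- imaging.get_image(name): name is "scene" or "top" or "wrist"; returns a dict with "image" (400x640x3 uint8, blue, green, red), "K" (3x3 intrinsics, pixels), "T" (4x4, takes a point from camera to world coordinates); the wrist camera has in their place "T_tool_cam" (4x4, takes a point from camera to tool coordinates, whose origin is the TCP and whose axes are the flange's). Camera axes: x right, y down, z forward; pixel columns grow to the right and rows downward; lengths in m; the calibration is good to about 2 mm. A picture is of the moment at which its call begins: read the wrist's pose just before it. There is no depth.
A pose or a line that the arm cannot do raises bot.PlanningError and nothing moves.
- ticket.job_done(): hands the job in; it is judged then, once.
The state is a dict: "time_s": time; "joints": joint angles; "qd": joint speeds; "tau": joint torques, N m; "eef_pos": TCP position; "eef_rot": TCP orientation; "wrist_force": force on the tool from outside, world axes, zero at the start; "wrist_torque": the same for the moment, N m; "width": finger opening in m; "gripper_force": force on a finger pad.
Only numpy, scipy, OpenCV 4.12 (cv2) and the standard library are available. Lean on these libraries where they do the work, as an engineer would, in place of code of your own. Each camera call takes 0.05 s, during which the arm holds its last target. There are 200 camera calls.

### The job

Finish capping the blank vial whose blue snap cap still stands proud: stand it, cap up, in the pocket of the press's pulled-out shuttle, push the shuttle all the way in under the ram, then press the side pedal right down to its stop, hold it there a moment and let it come back up. Only the press may push the cap down; leave the capped vial in the shuttle under the ram, and neither knock the vial over nor disturb the other things on the bench.

Things in the scene. Friction and masses are not known exactly. Their poses are not given: they have to be found in the camera images.
- vial: clear glass vial, 23 mm in diameter up to 33 mm height (grip it there), with a narrower neck and a blue snap cap on top (21 mm in diameter, 10 mm high). It stands upright on the worktop and is loose, about 50 g. Origin: centre of its underside; z points up through the cap. With the cap proud it is 53 mm high, with the cap home 47 mm. It is the only vial with a blue cap.
- cap (a joint): how far the blue cap has been pushed down on the vial: about 0 proud (as found), 0.006 m is its limit; over 0.0045 m counts as home. It takes about 9 N.
- cap_top (a point): centre of the top face of the blue cap
- press: capping press, fixed: grey bed (top 14 mm up; 140 mm to the front, 62 mm to each side, a wing under the pedal to y = 141 mm), white C-shaped column and head with a green band, head 122 to 194 mm high, reaching 33 mm in front of the ram axis, 31 mm to each side. Origin: on the worktop under the ram axis; x from the front towards the column at the back, y to its left, z up.
- ram_foot (a point): centre of the underside of the white foot of the steel ram under the head: 83 mm above the worktop with the pedal up, 9.5 mm above a proud cap in the pocket. A steel cross arm (94 to 107 mm high) runs from the ram to the left, to a thin upright pull rod on the pedal at press x = 0, y = 100 mm.
- shuttle (a joint): position of the aluminium shuttle that slides along press +x between two low rails (tops 29 mm above the worktop): 0 to 0.012 m pulled out to the front (as found), 0.100 m fully in against its end stop, with the pocket under the ram. It slides with about 2 N.
- pocket (a point): centre of the floor of the round pocket in the shuttle: 26 mm across, 8 mm deep, with a 2 mm chamfer; its mouth is 28 mm above the worktop. Axes as the press; it moves with the shuttle. The shuttle block round it is 58 mm long and 54 mm wide.
- push_plate (a point): centre of the front (-x) face of the upright push plate at the front end of the shuttle, 93 mm in front of the pocket centre: 44 mm wide, 10 mm thick with its rubber facing, from 14 to 52 mm above the worktop (this point is at 36 mm). Push it along press +x. It moves with the shuttle.
- pedal (a joint): angle of the spring pedal on the left side of the press: 0 up (as found), 0.26 rad down at its stop. The pedal drives the ram down. The full stroke takes about 8 N at the pad with the press empty and about 13 N with a proud cap under the ram. The spring brings it back up when let go.
- pedal_pad (a point): centre of the ribbed black rubber top of the pedal, 58 mm long (along press x) and 42 mm wide, about 80 mm above the worktop when up; it goes down 36 mm on an arc round the hinge (level, parallel to press y, at x = 60 mm, 34 mm up) and then lies almost level. It moves with the pedal.
- beaker: bystander: low glass beaker, 49 mm in diameter, 59 mm high; origin centre of its underside
- bottle_cap: bystander: blue bottle cap lying open side up, 44 mm in diameter, 24 mm high; origin centre of its underside
- red_vial: bystander: small vial with a red cap, 22 mm in diameter, 40 mm high; origin centre of its underside
- marker: bystander: blue and white marker pen lying down, 135 mm long, 17 mm thick; origin centre of its underside
Mind the look-alikes: they are no part of the job. What is shaped like the vial but yellow is not meant.

How it is judged:
By the outcome, as a careful person would: the job done as asked, in the order asked, and still so for the second after the job is handed in, with the robot touching nothing.
It also fails if it takes over 59 s, if anything falls off the work surface, if the arm or the gripper's body presses on something with over 40 N, if the wrist force passes 120 N, or if a joint passes its speed limit or range.

## Working session

There is one attempt and no reset: what is moved stays moved. The work goes in short steps, each a Python script; the robot and the scene stay as the last script left them, time stands still between calls to the robot, and variables do not carry over. Pictures are saved under pics/ and viewed, at most 10 in all, crops included, and the job is handed in when it is done.

```bash
mkdir -p pics; python3 - <<'E'
from rig import bot, imaging
import cv2, numpy as np
np.set_printoptions(precision=4,suppress=True)
for n in ("scene","top"):
    d=imaging.get_image(n); cv2.imwrite(f"pics/{n}0.png",d["image"]); print(n,d["K"],d["T"])
d=imaging.get_image("wrist"); print(d["K"],d["T_tool_cam"]); s=bot.read_state(); print(s, bot.nose_length)
E
```

```text
scene [[518.5327   0.     323.5596]
 [  0.     518.5327 198.4033]
 [  0.       0.       1.    ]] [[ 0.5075 -0.52    0.6871 -0.4365]
 [-0.8615 -0.3237  0.3913 -0.5221]
 [ 0.0189 -0.7904 -0.6122  0.9618]
 [ 0.      0.      0.      1.    ]]
top [[513.7153   0.     334.9796]
 [  0.     513.7153 198.9626]
 [  0.       0.       1.    ]] [[-0.0036 -0.9926  0.1217  0.3687]
 [-1.      0.0029 -0.006   0.0453]
 [ 0.0056 -0.1217 -0.9925  1.4448]
 [ 0.      0.      0.      1.    ]]
[[335.1133   0.     319.1351]
 [  0.     335.1133 201.9663]
 [  0.       0.       1.    ]] [[-0.0004 -0.9633 -0.2683  0.0729]
 [ 1.     -0.0005  0.0005 -0.0008]
 [-0.0006 -0.2683  0.9633  0.0206]
 [ 0.      0.      0.      1.    ]]
{'time_s': 0.15, 'joints': array([-0.9174,  0.3854,  0.007 , -0.0003, -1.194 , -0.2586]), 'qd': array([ 0.0005, -0.004 ,  0.0032,  0.0028, -0.0008,  0.002 ]), 'tau': array([  0.0011, -39.1054,  18.7586,   4.2222,   0.0124,  -0.0001]), 'eef_pos': array([ 0.2403, -0.5768,  0.4039]), 'eef_rot': array([ 3.1399, -0.0001, -2.7469]), 'wrist_force': array([-0.4191,  0.5968, -0.4052]), 'wrist_torque': array([ 0.0182, -0.0081,  0.0185]), 'gripper_force': 0.0, 'width': 0.08714134514688789} 0.1822
```

View pics/scene0.png

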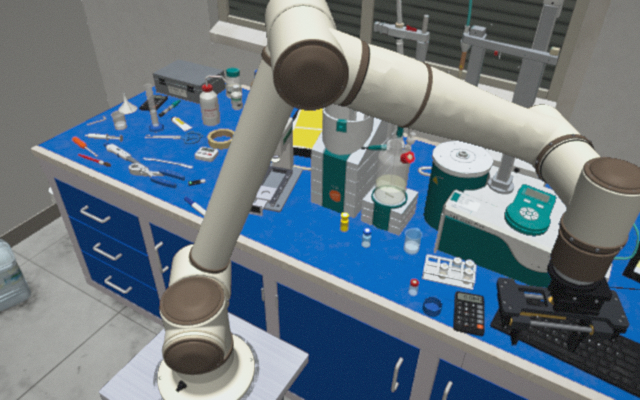

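View pics/top0.png

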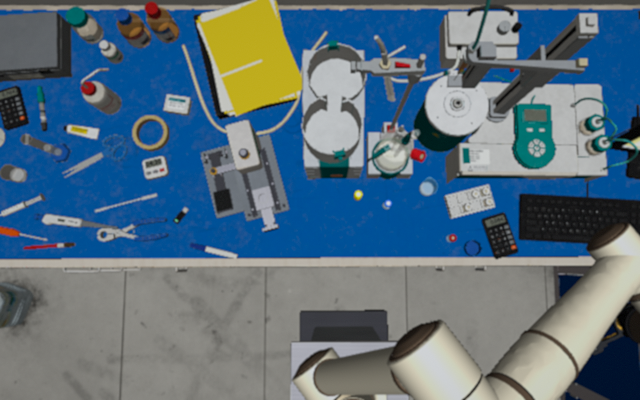

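The scene view shows the blue-capped vial at (366,235). Look-alikes there are the yellow vial (345,220), red vial (413,286), blue bottle cap (432,306) and beaker (412,240). In the top view the same things are: blue vial (388,204), yellow (358,195), red (452,238), bottle cap (472,247), beaker (428,187). The press is at (240,170), with its push plate near (268,225) and its pad near (222,198). I choose the vial at (388,204) and will check it in a close crop.

```bash
cat > h.py <<'E'
import cv2, numpy as np
from scipy.spatial.transform import Rotation as R
np.set_printoptions(precision=4,suppress=True)
from rig import bot, imaging, ticket
def pose_T(s):
    T=np.eye(4); T[:3,:3]=R.from_euler('xyz',s["eef_rot"]).as_matrix(); T[:3,3]=s["eef_pos"]; return T
def snap(name):
    s=bot.read_state(); d=imaging.get_image(name)
    T=d["T"] if "T" in d else pose_T(s)@d["T_tool_cam"]
    return d["image"],d["K"],T
def ray(K,T,u,v):
    r=T[:3,:3]@np.linalg.solve(K,[u,v,1.]); return T[:3,3],r/np.linalg.norm(r)
def on_plane(K,T,u,v,z):
    o,r=ray(K,T,u,v); return o+r*(z-o[2])/r[2]
def cross(rays):
    A=sum(np.eye(3)-np.outer(r,r) for o,r in rays); b=sum((np.eye(3)-np.outer(r,r))@o for o,r in rays)
    return np.linalg.solve(A,b)
def proj(K,T,p):
    c=np.linalg.inv(T)@np.append(p,1); q=K@c[:3]; return q[:2]/q[2]
E
python3 - <<'E'
from h import *
im,K,T=snap("top"); im2,K2,T2=snap("scene")
a=cv2.resize(im[110:250,180:300],None,fx=4,fy=4,interpolation=cv2.INTER_CUBIC)
b=cv2.resize(im[180:250,340:420],None,fx=4,fy=4,interpolation=cv2.INTER_CUBIC)
c=cv2.resize(im2[200:270,330:410],None,fx=4,fy=4,interpolation=cv2.INTER_CUBIC)
cv2.imwrite("pics/crop.png",np.hstack([a,np.vstack([b,c])]))
print(cross([ray(K,T,388,204),ray(K2,T2,366,231)]))
for n,u,v,z in [("vial",388,204,.05),("yel",358,195,.05),("red",452,238,.04),("beak",428,187,.05),("plate",268,228,.05),("pad",222,198,.08)]: print(n,on_plane(K,T,u,v,z))
E
```

```text
[ 0.5252 -0.1076  0.0496]
vial [ 0.5254 -0.108   0.05  ]
yel [ 0.5505 -0.0262  0.05  ]
red [ 0.4325 -0.2826  0.04  ]
beak [ 0.5721 -0.2187  0.05  ]
plate [0.4608 0.219  0.05  ]
pad [0.5395 0.3392 0.08  ]
```

View pics/crop.png

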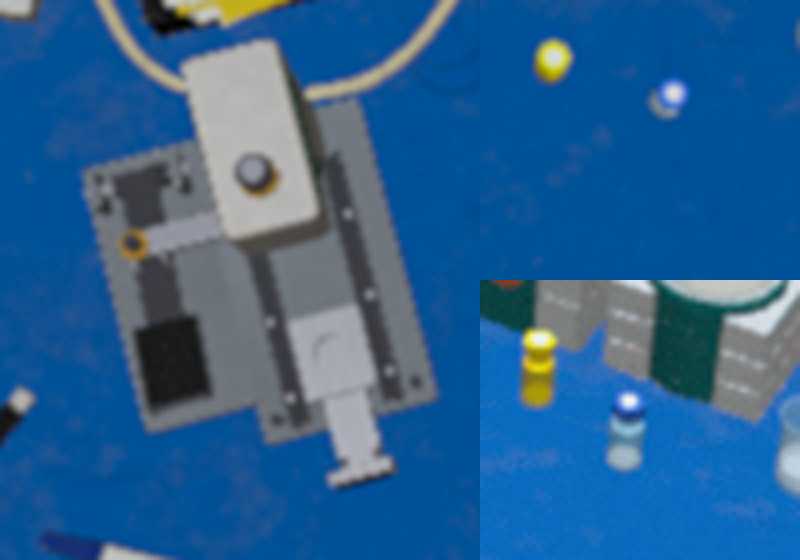

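The crop confirms it: clear vial with blue cap at (388,204) top and (366,231) scene, a full yellow look-alike beside it. The press yaw looks like about +0.2 rad. Next I take two wrist views of each area.

```bash
cat > look.py <<'E'
from h import *
import pickle
YAW=-2.94; rot=[np.pi,0,YAW]; out=[]
def go(p,ptp=True):
    (bot.move_ptp if ptp else bot.line_to)(p,rot); bot.wait(0.2)
    out.append(snap("wrist"))
go([.51,-.13,.36]); go([.47,-.07,.36],False)
go([.50,.26,.40]); go([.44,.20,.40],False)
pickle.dump(out,open("w.pkl","wb"))
g=[cv2.resize(o[0],(400,250),interpolation=cv2.INTER_AREA) for o in out]
cv2.imwrite("pics/w4.png",np.vstack([np.hstack(g[:2]),np.hstack(g[2:])]))
s=bot.read_state(); print(s["time_s"],s["eef_pos"],s["joints"])
E
python3 look.py
```

```text
5.7667 [0.4405 0.2005 0.3997] [ 0.7637  0.1476 -0.3341  0.0001 -1.0895 -2.1328]
```

View pics/w4.png

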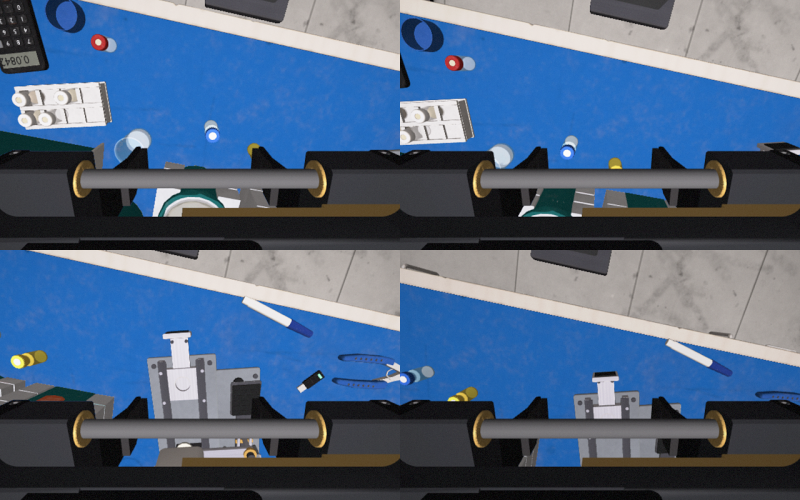

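Wrist views (half-size tile coordinates): cap at (211,133) in view 0 and (168,152) in view 1. In view 2 the push plate is at (177,83), the pocket at (183,133) and the pad at (243,147). Enlarging for exact pixels.

```bash
python3 - <<'E'
from h import *
import pickle
o=pickle.load(open("w.pkl","rb"))
f=lambda im,u,v,w,h,k: cv2.resize(im[v:v+h,u:u+w],None,fx=k,fy=k,interpolation=cv2.INTER_CUBIC)
a=f(o[0][0],310,180,60,60,5); b=f(o[1][0],240,210,60,60,5)
c=f(o[2][0],225,120,200,150,4)[:, :500] if 0 else cv2.resize(o[2][0][120:270,225:425],(800,600)[:2],interpolation=cv2.INTER_CUBIC)
c=cv2.resize(o[2][0][120:320,225:390],(495,600),interpolation=cv2.INTER_CUBIC)
cv2.imwrite("pics/c2.png",np.hstack([c,np.vstack([a,b])]))
for i,(u,v) in ((0,(338,213)),(1,(269,243))):
    print(o[i][0][v-12:v+10:2,u])
E
```

```text
[[243 239 230]
 [181 161 147]
 [124  65  33]
 [240 135  80]
 [247 148  85]
 [236 155 114]
 [252 254 255]
 [251 250 251]
 [251 250 251]
 [251 250 251]
 [251 251 253]]
[[118  90  74]
 [121  60  29]
 [224 119  65]
 [245 140  79]
 [226 142 102]
 [251 253 255]
 [251 250 250]
 [251 249 250]
 [251 250 251]
 [251 254 255]
 [241 139  81]]
```

View pics/c2.png

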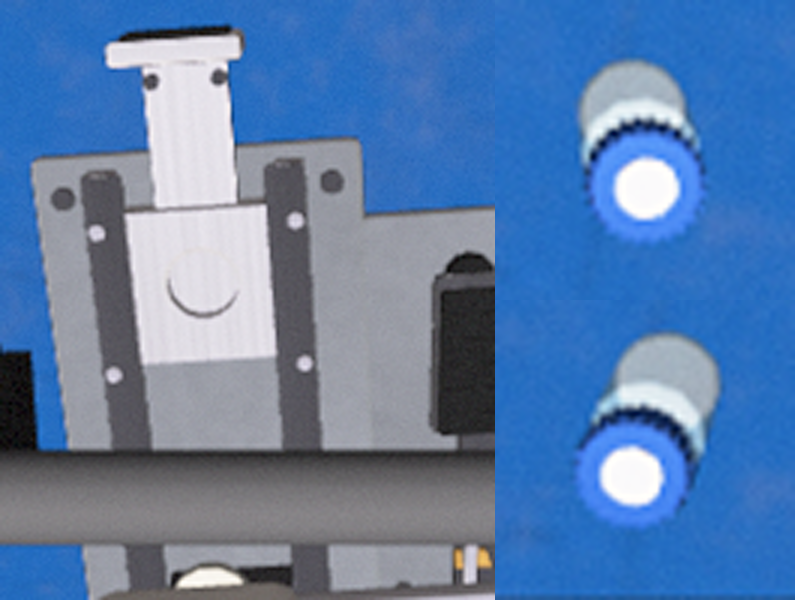

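The view shows cap-top discs at crop (645,188) and (630,477). The block corners are (125,212), (267,205), (143,364), (275,356), the pocket arc's bottom is (203,317), and the bed's front corners are (33,160) and (360,140).

```bash
cat > m2.py <<'E'
from h import *
import pickle
o=pickle.load(open("w.pkl","rb"))
rays=[]
for i,(u,v) in ((0,(339,217)),(1,(267,245))):
    im,K,T=o[i]; m=np.zeros(im.shape[:2],np.uint8); m[v-14:v+14,u-14:u+14]=(im[v-14:v+14,u-14:u+14].min(2)>200)
    n,l,st,c=cv2.connectedComponentsWithStats(m); k=l[v,u]; print(c[k],st[k]); rays.append(ray(K,T,*c[k]))
cap=cross(rays); print("cap_top",cap)
im,K,T=o[2]
P=lambda u,v,z: on_plane(K,T,225+u/3,120+v/3,z)
bl=[P(u,v,.028) for u,v in ((125,212),(267,205),(275,356),(143,364))]
pk=np.mean(bl,0); print("pocket",pk,[np.linalg.norm(bl[i]-bl[i-1]) for i in range(4)])
for a,b in ((bl[0],bl[3]),(bl[1],bl[2]),(P(97,233,.029),P(113,375,.029)),(P(295,220,.029),P(305,363,.029))):
    print("yaw",np.arctan2(*(b-a)[1::-1]))
c1,c2=P(33,160,.014),P(360,140,.014); d=c2-c1; print("bed",(c1+c2)/2,np.linalg.norm(d),"yaw",np.arctan2(-d[0],d[1]))
p1,p2=P(106,55,.052),P(243,48,.052); print("plate",p1,p2,(p1+p2)/2,np.linalg.norm(p2-p1))
yaw=0.2
ex=np.array([np.cos(yaw),np.sin(yaw),0]); ey=np.array([-np.sin(yaw),np.cos(yaw),0])
out=[]; tiles=[]
for q in (pk+.02*ex+.01*ey,pk-.035*ex+.06*ey):
    bot.line_to([q[0],q[1],.33],[np.pi,0,-2.94]); bot.wait(.2); im,K,T=snap("wrist"); out.append((im,K,T))
    u,v=proj(K,T,pk-.03*ex+.02*ey).astype(int); u0=min(max(u-100,0),440);v0=min(max(v-120,0),150); print(u0,v0)
    tiles.append(cv2.resize(im[v0:v0+250,u0:u0+200],(400,500),interpolation=cv2.INTER_CUBIC))
pickle.dump(out,open("p.pkl","wb")); cv2.imwrite("pics/c3.png",np.hstack(tiles)); print(bot.read_state()["time_s"])
E
python3 m2.py
```

```text
[339.9138 217.1724] [334 212  13  12 116]
[266.9057 244.8396] [261 240  12  11 106]
cap_top [ 0.5272 -0.1086  0.0527]
pocket [0.5457 0.2376 0.028 ] [np.float64(0.05879613512706661), np.float64(0.051124326552360363), np.float64(0.05807831484040592), np.float64(0.04962851579318808)]
yaw 0.2724479872330875
yaw 0.24688460805871967
yaw 0.25882279027377175
yaw 0.2705031533744411
bed [0.4992 0.2257 0.014 ] 0.12059439836307648 yaw 0.26100848729071185
plate [0.4673 0.1938 0.052 ] [0.4564 0.2365 0.052 ] [0.4618 0.2152 0.052 ] 0.04407173928965018
231 17
174 80
8.0667
```

View pics/c3.png

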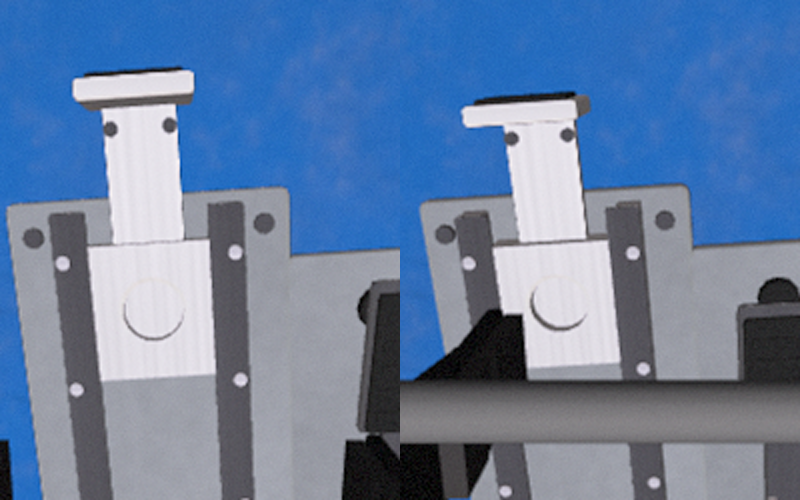

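View A shows the pocket ring centred at tile (154.5,310) and the bed's front corners at (7,206) and (288,187). View B shows the ring at tile (159.5,302). From these I triangulate the pocket and fit the press yaw.

```bash
python3 - <<'E'
from h import *
import pickle
(A,KA,TA),(B,KB,TB)=pickle.load(open("p.pkl","rb"))
a=lambda u,v:(231+u/2,17+v/2); b=lambda u,v:(174+(u-400)/2,80+v/2)
X=lambda p,q: cross([ray(KA,TA,*a(*p)),ray(KB,TB,*b(*q))])
print("pocket mouth",X((154.5,310),(559.5,302)), on_plane(KA,TA,*a(154.5,310),.028),on_plane(KB,TB,*b(559.5,302),.028))
s=[X(p,q) for p,q in (((63,263),(469,264)),((235,252),(633,253)),((240,380),(643,369)))]; print("screws",np.array(s))
for T_,K_,c,pts in ((TA,KA,a,((7,206),(288,187))),(TB,KB,b,((421,203),(690,184)))):
    c1,c2=[on_plane(K_,T_,*c(*p),.014) for p in pts]; d=c2-c1; print("bed",(c1+c2)/2,np.linalg.norm(d),np.arctan2(-d[0],d[1]))
l=[on_plane(KA,TA,*a(*p),.029) for p in ((63,263),(76,390),(235,252),(240,380))]
print("yaw",[np.arctan2(*(l[i+1]-l[i])[1::-1]) for i in (0,2)], "y",[np.arctan2(-(l[i+2]-l[i])[0],(l[i+2]-l[i])[1]) for i in (0,1)])
print("plate",[on_plane(KA,TA,*a(*p),.052) for p in ((73,79),(194,73))], X((75,102),(463,124)))
im,K,T=snap("top"); print("pad top",on_plane(K,T,223.3,200.3,.078)); print("pocket top",on_plane(K,T,180+332/4,110+353/4,.028))
E
```

```text
pocket mouth [0.5454 0.2374 0.024 ] [0.5448 0.2377 0.028 ] [0.5436 0.2377 0.028 ]
screws [[0.5325 0.197  0.0317]
 [0.514  0.2658 0.0299]
 [0.5673 0.2801 0.0303]]
bed [0.4998 0.2252 0.014 ] 0.12057821266500661 0.26679125412898197
bed [0.4985 0.2263 0.014 ] 0.1212528629949075 0.2715082664891955
yaw [np.float64(0.2589011924729343), np.float64(0.2644567664224685)] y [np.float64(0.2646698903627517), np.float64(0.2647531293720726)]
plate [array([0.4642, 0.1931, 0.052 ]), array([0.4536, 0.2349, 0.052 ])] [0.4709 0.1937 0.0481]
pad top [0.5336 0.336  0.078 ]
pocket top [0.545  0.2366 0.028 ]
```

```bash
cat > grasp.py <<'E'
from h import *
rot=[np.pi,0,-3.04]; x,y=.5272,-.1086
bot.line_to([.47,.20,.36],max_speed=.3)
bot.move_ptp([.47,-.10,.36],rot)
bot.line_to([x,y,.29],max_speed=.2)
bot.line_to([x,y,.1945],max_speed=.08); bot.wait(.2)
s=bot.read_state(); print(s["eef_pos"],s["eef_rot"],s["wrist_force"])
bot.close_gripper(12); bot.wait(.2); s=bot.read_state(); print(s["width"],s["gripper_force"],s["wrist_force"])
bot.line_to([x,y,.29],max_speed=.1); bot.wait(.1); s=bot.read_state(); print(s["width"],s["wrist_force"],s["time_s"])
im,K,T=snap("wrist"); im2,_,_=snap("scene"); 
cv2.imwrite("pics/g.png",np.hstack([im[130:400,170:470],cv2.resize(im2[150:285,290:440],None,fx=2,fy=2)]))
E
python3 grasp.py
```

```text
[ 0.5273 -0.1086  0.1949] [-3.1416  0.0009 -3.04  ] [ 0.0656 -0.9517  0.3851]
0.02249114990772139 11.999863400424147 [-0.4237 -0.139   0.3868]
0.02227136435458578 [-0.0857  0.2433 -0.3016] 14.3583
```

View pics/g.png

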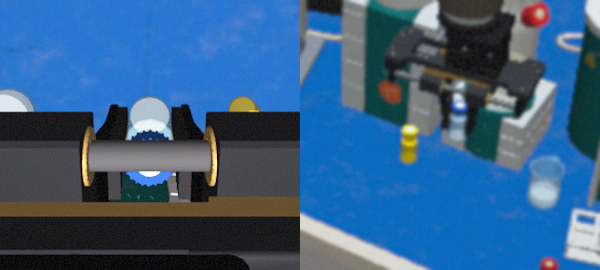

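The wrist view shows the vial held upright between the pads, with its base at tile (150,115) and cap at (150,160). The scene view shows the yellow vial and beaker undisturbed. Now placing it.

```bash
cat > place.py <<'E'
from h import *
YAW=.264; rot=[np.pi,0,YAW-np.pi]; x,y=.5446,.2377
d=imaging.get_image("wrist"); Tc=d["T_tool_cam"]; print("base in tool",on_plane(d["K"],Tc,320,244.5,.1949))
bot.line_to([.46,-.10,.32],max_speed=.25)
bot.move_ptp([.46,.22,.32],rot)
bot.line_to([x,y,.275],max_speed=.2); bot.wait(.15)
f0=bot.read_state()["wrist_force"]
bot.line_to([x,y,.2245],max_speed=.08)
z=.2245
while z>.213:
    s=bot.read_state(); f=s["wrist_force"]-f0; print(z,f.round(2),s["eef_pos"])
    if f[2]>2: break
    z-=.0015; bot.line_to([x,y,z],max_speed=.03)
print(bot.read_state()["time_s"])
E
python3 place.py
```

```text
base in tool [-0.0006 -0.0001  0.1949]
0.2245 [ 0.98  0.63 -1.48] [0.5448 0.2379 0.2248]
0.223 [ 0.27 -0.3  -1.08] [0.5446 0.2377 0.2234]
0.2215 [ 0.6   0.09 -0.12] [0.5446 0.2377 0.2215]
0.22 [ 0.28  0.37 -0.5 ] [0.5446 0.2376 0.2199]
0.2185 [0.49 1.21 0.01] [0.5446 0.2377 0.2183]
0.217 [ 0.58  0.76 -0.91] [0.5446 0.2377 0.2169]
0.2155 [-0.08 -0.07 -1.22] [0.5446 0.2377 0.2154]
0.214 [ 0.43 -0.43  2.57] [0.5449 0.2379 0.2146]
19.4917
```

```bash
cat > rel.py <<'E'
from h import *
YAW=.264; ex=np.array([np.cos(YAW),np.sin(YAW),0])
p=np.array([.5446,.2377,0]); plate=p-.093*ex
bot.open_jaws(); bot.wait(.15)
up=lambda q,z:[q[0],q[1],z]
bot.line_to(up(p,.27),max_speed=.12)
bot.line_to(up(p-.03*ex,.33),max_speed=.25); bot.wait(.1)
im,K,T=snap("wrist")
u,v=proj(K,T,[p[0],p[1],.05]).astype(int); print(u,v)
q=plate-.035*ex
bot.line_to(up(q,.30),max_speed=.3); bot.close_gripper(10)
im2,_,_=snap("wrist")
cv2.imwrite("pics/pl.png",np.hstack([im[:,u-150:u+150],im2[:,120:520]]))
s=bot.read_state(); print(s["width"],s["time_s"],s["eef_pos"])
E
python3 rel.py
```

```text
320 239
0.0006095978772966621 24.1333 [0.421  0.2043 0.3   ]
```

View pics/pl.png

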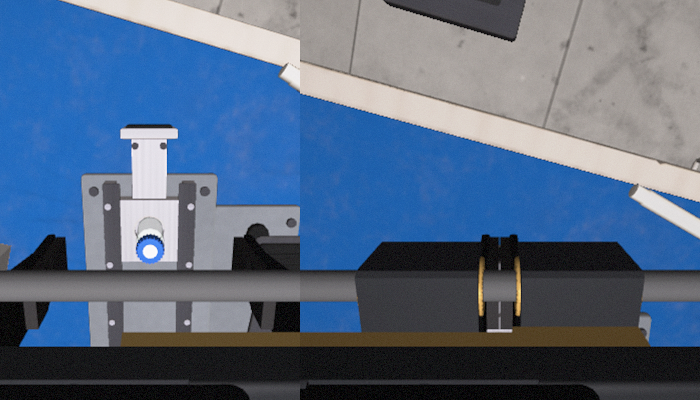

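The vial stands upright in the pocket (cap at tile (150,248)) and the gripper is closed in front of the push plate. Pushing the shuttle in.

```bash
cat > push.py <<'E'
from h import *
YAW=.264; ex=np.array([np.cos(YAW),np.sin(YAW),0])
p=np.array([.5446,.2377,0]); plate=p-.093*ex; z=.208
at=lambda d:list((plate+d*ex)[:2])+[z]
bot.line_to(at(-.035),max_speed=.2); bot.wait(.15); f0=bot.read_state()["wrist_force"]
bot.line_to(at(-.014),max_speed=.06); bot.line_to(at(.072),max_speed=.05)
d=.072
while d<.096:
    s=bot.read_state(); f=(s["wrist_force"]-f0)
    if d==.072 or f@ex<-3: print(round(d,4),round(f@ex,2),f.round(2))
    if f@ex<-9: break
    d+=.001; bot.line_to(at(d),max_speed=.03)
s=bot.read_state(); print(d,(s["eef_pos"]-plate)@ex,s["time_s"])
E
python3 push.py
```

```text
0.072 -0.33 [-0.27 -0.26 -0.05]
0.082 -5.19 [-5.4   0.09  3.09]
0.083 -6.37 [-6.56 -0.16  4.82]
0.084 -9.34 [-9.66 -0.05  5.64]
0.084 0.08208072341245458 30.2583
```

```bash
cat > chk.py <<'E'
from h import *
import pickle
YAW=.264; ex=np.array([np.cos(YAW),np.sin(YAW),0]); ey=np.array([-ex[1],ex[0],0])
p=np.array([.5446,.2377,0]); plate=p-.093*ex; z=.208
at=lambda d,z=z:list((plate+d*ex)[:2])+[z]
bot.line_to(at(.0855),max_speed=.03); s=bot.read_state(); print((s["eef_pos"]-plate)@ex,s["wrist_force"]@ex)
bot.line_to(at(.055),max_speed=.12); bot.line_to(at(.04,.30),max_speed=.25)
q=np.array([.533,.338,0])-.045*ex-.03*ey
bot.line_to([q[0],q[1],.34],max_speed=.25); bot.wait(.1)
o=snap("wrist"); pickle.dump(o,open("c.pkl","wb")); cv2.imwrite("pics/ck.png",cv2.resize(o[0][:300,130:530],(800,600)))
s=bot.read_state(); print(s["time_s"])
E
python3 chk.py
```

```text
0.08264556097371817 -13.334915644030596
32.0667
```

View pics/ck.png

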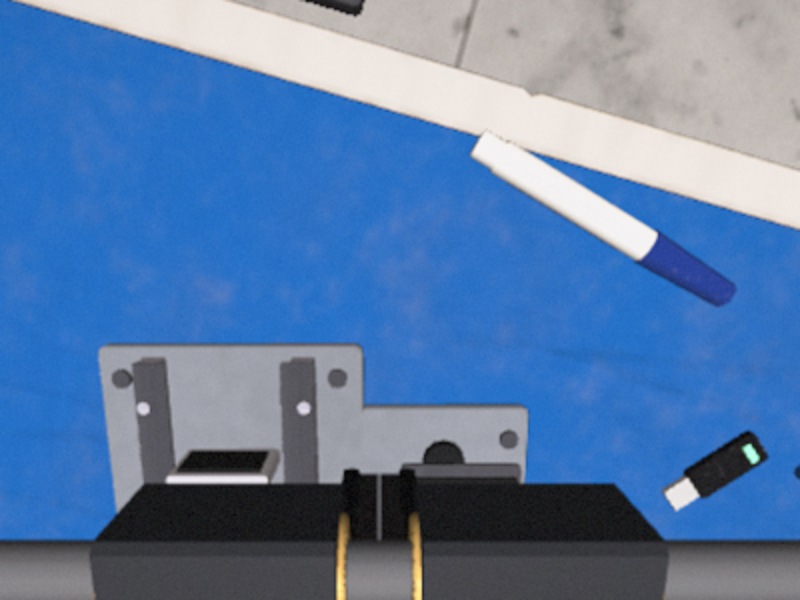

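```bash
python3 - <<'E'
from h import *
import pickle
YAW=.264; ex=np.array([np.cos(YAW),np.sin(YAW),0]); ey=np.array([-ex[1],ex[0],0]); R0=np.array([.6344,.2621,0])
im,K,T=pickle.load(open("c.pkl","rb"))
for n,u,v,z in (("plate top",222,478,.052),("plate low",230,451,.014),("bedfront",230,346,.014),("padfront top",462,477,.085),("padL",522,477,.085),("padR",402,477,.085)):
    w=on_plane(K,T,130+u/2,v/2,z)-R0; print(n,w@ex,w@ey)
E
```

```text
plate top -0.09060345920582606 0.001820170413258746
plate low -0.08936000930319198 -0.0030073292579819166
bedfront -0.14038355458392418 3.644153458404881e-05
padfront top -0.10405708837570721 0.0993260795537961
padL -0.10404412601956048 0.12161401148968087
padR -0.10407005349067654 0.07703340400101985
```

The shuttle is fully in: the plate face measures x ≈ -0.09 m in the press frame, against -0.093 m nominal. The pad centre is near (-0.077, 0.099) in the press frame. Pressing the pedal along its arc.

```bash
cat > ped.py <<'E'
from h import *
YAW=.264; ex=np.array([np.cos(YAW),np.sin(YAW),0]); ey=np.array([-ex[1],ex[0],0]); R0=np.array([.6344,.2621,0])
rot=[np.pi,0,YAW-np.pi]
W=lambda x,z:list((R0+x*ex+.099*ey)[:2])+[z+bot.nose_length]
r,t0=.1508,.324
arc=lambda a,dz=0:W(.060-r*np.cos(t0-a),.034+r*np.sin(t0-a)+dz)
bot.line_to(W(-.083,.120),rot,max_speed=.2); bot.wait(.15)
F=bot.read_state; f0=F()["wrist_force"]
bot.line_to(arc(0,.004),max_speed=.1)
for a in (.05,.10,.15,.20,.235):
    bot.line_to(arc(a),max_speed=.05); s=F(); print(a,(s["wrist_force"]-f0).round(1),round(s["eef_pos"][2]-bot.nose_length,4))
dz=0
while dz>-.016:
    dz-=.001; bot.line_to(arc(.235,dz),max_speed=.03); s=F(); f=s["wrist_force"]-f0
    print(round(dz,3),f.round(1),round(s["eef_pos"][2]-bot.nose_length,4))
    if f[2]>27: break
bot.wait(1.0); s=F(); print("hold",(s["wrist_force"]-f0).round(1),round(s["eef_pos"][2]-bot.nose_length,4),s["time_s"])
im,K,T=snap("scene"); im2,_,_=snap("top"); cv2.imwrite("pics/hold.png",im)
for a in (.235,.15,.07,0): bot.line_to(arc(a),max_speed=.06)
bot.line_to(arc(0,.05),max_speed=.15)
s=F(); print((s["wrist_force"]-f0).round(1),s["time_s"])
E
python3 ped.py
```

```text
0.05 [0.8 2.1 2.4] 0.0752
0.1 [1.3 2.3 3.2] 0.0679
0.15 [2.1 2.7 4.4] 0.0606
0.2 [1.5 1.3 5. ] 0.0535
0.235 [0.9 0.7 5.8] 0.0485
-0.001 [1.  2.2 8. ] 0.0478
-0.002 [-0.2  0.8  8.5] 0.0469
-0.003 [0.1 1.7 8.8] 0.046
-0.004 [-2.1  2.2  9.5] 0.0453
-0.005 [-1.8  0.9 14. ] 0.0451
-0.006 [-3.6  0.5 18. ] 0.0449
-0.007 [-4.8  0.1 20.9] 0.0447
-0.008 [-6.3 -1.1 25.5] 0.0445
-0.009 [-7.9 -0.3 28.7] 0.0443
hold [-7.8 -1.4 29. ] 0.0443 37.95
[0.1 1.1 0.3] 39.875
```

The pedal stopped hard (tip at 45 mm, 29 N held for 1 s) and is released. I check the cap under the ram with the wrist camera, tilted to look in from the front.

```bash
cat > fin.py <<'E'
from h import *
import pickle
YAW=.264; ex=np.array([np.cos(YAW),np.sin(YAW),0]); ez=np.array([0,0,1.]); R0=np.array([.6344,.2621,0])
e=np.radians(40.6); d=np.cos(e)*ex-np.sin(e)*ez; x=-np.sin(e)*ex-np.cos(e)*ez; y=np.cross(d,x)
rpy=R.from_matrix(np.c_[x,y,d]).as_euler('xyz'); pos=R0-.238*ex+.265*ez
print(rpy,pos,bot.solve_ik(list(pos),list(rpy)))
s=bot.read_state(); c=s["eef_pos"]-.06*ex; bot.line_to([c[0],c[1],.36],max_speed=.25)
bot.move_ptp(list(pos),list(rpy)); bot.wait(.2)
o=snap("wrist"); pickle.dump(o,open("f.pkl","wb")); im,K,T=o
for z in (.0675,.0735,.083): print(z,proj(K,T,R0+z*ez))
print("front edge cap",[proj(K,T,R0-.0105*ex+z*ez) for z in (.0675,.0735)])
a=cv2.rotate(im,cv2.ROTATE_180); b=cv2.resize(a[130:300,200:420],(776,600),interpolation=cv2.INTER_CUBIC)
cv2.imwrite("pics/f.png",b); cv2.imwrite("pics/f_full.png",a); print(bot.read_state()["time_s"])
E
python3 fin.py
```

```text
[ 3.1416  0.8622 -2.8776] [0.4046 0.2    0.265 ] NoneTraceback (most recent call last):
  File "fin.py", line 8, in <module>
    bot.move_ptp(list(pos),list(rpy)); bot.wait(.2)
    ~~~~~~~~~~~~^^^^^^^^^^^^^^^^^^^^^
rig.PlanningError: the arm cannot take that pose within its joint ranges
```

```bash
cat > fin.py <<'E'
from h import *
import pickle
ez=np.array([0,0,1.]); R0=np.array([.6344,.2621,0]); best=None; s0=bot.read_state()
for el in (25,32,38,45,50):
  for dist in (.30,.24,.34):
    for az in (.26,.45,.0,-.2,.6):
      h=np.array([np.cos(az),np.sin(az),0]); c=np.radians(el); v=np.cos(c)*h-np.sin(c)*ez; cam=R0+.07*ez-dist*v
      e=np.radians(el+15.6); d=np.cos(e)*h-np.sin(e)*ez; x=-np.sin(e)*h-np.cos(e)*ez
      pos=cam-.073*x-.02*d; rpy=R.from_matrix(np.c_[x,np.cross(d,x),d]).as_euler('xyz')
      q=bot.solve_ik(list(pos),list(rpy))
      if q is not None and best is None: best=(el,dist,az,pos,rpy,q)
  if best: break
print(best,s0["time_s"],s0["eef_pos"],s0["joints"]); pickle.dump(best,open("best.pkl","wb"))
E
python3 fin.py
```

```text
(25, 0.3, -0.2, array([0.3996, 0.3097, 0.2652]), array([3.1416, 0.8622, 2.9416]), array([ 0.6778,  0.3082, -0.9374,  1.9776, -0.6894,  1.9676])) 40.325 [0.4694 0.3197 0.3594] [ 0.8831  0.3254 -0.2016 -0.0005 -1.0449 -2.1892]
```

```bash
python3 - <<'E'
s=open('fin.py').read()
s=s.replace("if q is not None and best is None: best=(el,dist,az,pos,rpy,q)","if q is not None:\n        m=abs(q-s0['joints']).max()\n        if best is None or m<best[0]: best=(m,el,dist,az,pos,rpy,q)").replace("  if best: break\n","").replace("(.26,.45,.0,-.2,.6)","(.26,.45,.0,-.2,.6,.8,-.5)").replace("(.30,.24,.34)","(.30,.22,.26,.34)")
open('fin.py','w').write(s)
E
python3 fin.py
```

```text
(np.float64(0.5201229525707387), 50, 0.34, 0.45, array([0.49  , 0.1924, 0.3788]), array([ 3.1416,  0.4259, -2.6916]), array([ 0.7012,  0.1622, -0.4792,  0.2064, -0.5247, -1.9797])) 40.325 [0.4694 0.3197 0.3594] [ 0.8831  0.3254 -0.2016 -0.0005 -1.0449 -2.1892]
```

```bash
cat > fin2.py <<'E'
from h import *
import pickle
b=pickle.load(open("best.pkl","rb")); R0=np.array([.6344,.2621,0]); az=b[3]; h=np.array([np.cos(az),np.sin(az),0])
bot.move_ptp(list(b[4]),list(b[5])); bot.wait(.2)
im,K,T=snap("wrist"); a=cv2.rotate(im,cv2.ROTATE_180)
fl=lambda p:((np.array([639,399])-p)-[230,130])*4
for n,r,z in (("cap front home",.0105,.0675),("cap front proud",.0105,.0735),("capbottom home",.0105,.0575),("glass shoulder",.0115,.053),("foot",0,.083)):
    print(n,fl(proj(K,T,R0-r*h+[0,0,z])))
cv2.imwrite("pics/f.png",cv2.resize(a[130:280,230:430],(800,600),interpolation=cv2.INTER_CUBIC)); cv2.imwrite("pics/f_full.png",a); print(bot.read_state()["time_s"])
E
python3 fin2.py
```

```text
cap front home [359.9507 304.2716]
cap front proud [359.9458 289.0915]
capbottom home [359.9588 328.6612]
glass shoulder [359.9618 342.4052]
foot [359.9435 231.3528]
41.1667
```

View pics/f.png

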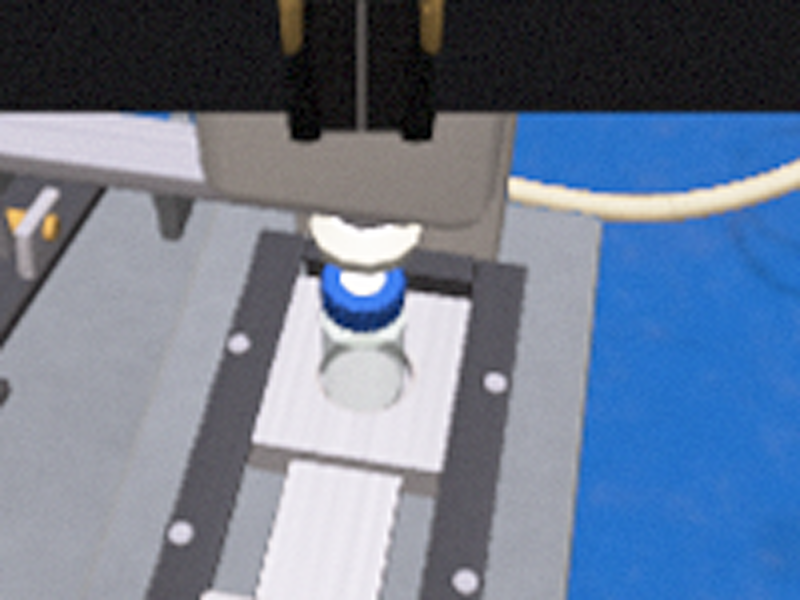

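The final view shows the vial upright under the raised foot. The cap's lower edge is at row 332, against 329 predicted for home and about 313 for proud. The shuttle is against its end stop. Handing in.

```bash
python3 -c "
from rig import ticket
print(ticket.job_done())"
```

```text
the job is handed in; nothing more can be done
None
```

The blue cap was pressed home by the press alone. The capped vial stands upright in the fully-in shuttle under the raised ram, and the job was handed in at about 41 s; I saw no other item disturbed, but took no last picture of the whole bench.

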